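# Brace the paste jar and take off its cap

### The job

Press the raised hinged strap of the jar holder down until its detent clicks and holds it shut, so that the jar is braced. Then turn the red cap anticlockwise just until its threads let go (about a fifth of a turn), and lift it straight up, clear of the jar. Finish still gripping the cap, upright and still, over the jar with its lower rim one to three centimetres above the jar's mouth, the strap still latched, the jar down in the holder, and the other things on the bench left where they are.

Things in the scene. Friction and masses are not known exactly. Their poses are not given: they have to be found in the camera images.
- holder: Fixed green metal jar holder, base plate 175 x 118 x 10 mm with a square 82 mm pocket, walls 30 mm above the plate. Origin on the bench below the pocket's centre. Its x axis points from the detent post (front end, nearest the press pad) to the strap's hinge, y to its left, z up. Position and yaw vary.
- post_top (a point): Top centre of the dark detent post at the holder's front end, 12 mm (along x) by 22 mm; at x = -84, y = 0, z = 78 mm in the holder's frame. Its brass detent ball, on the hinge side, reaches 80 mm.
- strap (a joint): Angle (rad) of the hinged steel strap: 0 = shut and latched, grows as its front end rises, at most 0.85; starts at 0.42 to 0.62 and stays there by friction. Near shut a light spring raises it again unless the detent holds. A flat fork: two bars 12 mm wide along the holder's x either side of the cap, 62 mm apart, joined by a front cross bar. Shut, the bars' tops are 75.5 mm above the bench.
- strap_pad (a point): Centre of the top of the orange press pad (22 x 60 mm) on the strap's front cross bar. In the strap's plane it lies 115 mm from the hinge line and 8.5 mm above it, and moves on that arc; shut, it is at x = -55, y = 0, z = 79 mm in the holder's frame. Moving it takes 1 to 2 N, the detent's bump 11 to 5 mm before shut about 6 N, under 10; then it snaps to a solid stop.
- strap_hinge (a point): Centre of the strap's hinge line, which runs along the holder's y axis, at x = +60, z = 70.5 mm in the holder's frame. Fixed to the holder.
- jar: Loose white paste jar standing in the pocket, axes along the holder's, about 1 mm play: square body 80 x 80 x 55 mm, round neck 37 mm across up to 93 mm; origin at the centre of its underside, 10 mm above the bench. 0.3 to 0.6 kg. The pocket stops it turning, the shut strap stops it lifting.
- jar_mouth (a point): Centre of the jar's mouth, the top of its neck, 93 mm above the jar's underside, 103 mm above the bench. Hidden under the cap at first.
- cap: Red screw cap, white pointer bar on its top along its x axis. Twelve flat sides, 56 mm across flats, flats facing 0, 30, 60.. degrees from its x axis; 36 mm high, 60 g. Origin at the centre of its lower rim, z up. Screwed on, its rim is about 78 mm above the bench. It starts at a yaw of 0.05 to 0.2 rad from the jar's; it stops hard at 0. Turns anticlockwise from above to open.
- cap_top (a point): Centre of the cap's top, 36 mm over its rim, 114 mm above the bench when screwed on. The threads (three lugs) are clear when the cap's yaw from the jar's is between 0.9 and 1.65 rad, best 1.28; just beyond, it stops hard. A sprung liner (10 to 20 N) pushes the cap up: 0.1 to 0.3 N m to turn it; once clear, it rises a few mm if let. Pulling sooner lifts the jar against the strap.
- jaw_a: Bystander: loose stepped steel chuck jaw 62 x 26 x 34 mm, origin at the centre of its underside.
- jaw_b: Bystander: second such chuck jaw.
- brush: Bystander: flat hand brush with a wooden handle, lying along its x axis; origin at the centre of its underside.
- spare_jar: Bystander: closed jar of the same kind with a blue cap, 104 mm tall, loose on the bench; origin at the centre of its underside.
- gauge_ring: Bystander: steel gauge ring 64 mm across, 18 mm high, lying flat; origin at the centre of its underside.
- t_nut: Bystander: dark steel T-nut 46 x 30 x 20 mm; origin at the centre of its underside.
Things that resemble listed ones, but are neither listed nor needed, are in the scene too. Of the things shaped like the cap, the red one is meant.

How it is judged (in metres and radians):
On the way, in this order (a step that is already met when the one before it is completed fails the run):
1. the strap is pressed shut and latched while the cap is still screwed on (value of joint strap below 0.03 rad and angle between the x axis of cap and the x axis of jar, either way round below 0.5 rad and z of cap in the frame of jar below 0.074 m), for 0.3 s.
2. with the strap shut, the cap is turned until its threads are clear, still down on the neck (value of joint strap below 0.03 rad and angle between the x axis of cap and the x axis of jar, either way round above 0.8 rad and z of cap in the frame of jar below 0.085 m), for 0.05 s.
At the end, for the whole second after the job is handed in: The fingers hold the cap, upright within 0.2 rad and still, its lower rim 4 to 45 mm above the jar's mouth and within 20 mm of its axis, touching neither jar nor holder; the strap is latched (under 0.03 rad) and the jar stands in its pocket, lifted by less than 4 mm (value of joint strap below 0.03 rad and z of cap in the frame of jar_mouth between 0.004 and 0.045 m and horizontal distance between cap and jar_mouth below 0.02 m and angle between cap's own z axis and vertical below 0.2 rad and contact force between cap and the fingers above 0.5 N and contact force between cap and jar below 0.1 N and contact force between cap and holder below 0.1 N and linear speed of cap below 0.02 m/s and z of jar in the frame of holder below 0.014 m and horizontal distance between jar and holder below 0.005 m and angle between jar's own z axis and vertical below 0.06 rad); the arm keeps its last pose, push and grip.
It fails at once if the jar is pulled up out of its seat by more than 8 mm (z of jar in the frame of holder above 0.018 m).
It fails at once if a bystander is moved by more than 30 mm (distance of any of jaw_a, jaw_b, brush, gauge_ring, t_nut, spare_jar from where it was at the start of the episode above 0.03 m).
It also fails if it takes over 51 s, if anything falls off the work surface, if the arm or the gripper's body presses on something with over 40 N, if the wrist force passes 120 N, or if a joint passes its speed limit or range.

### The arm

A 6-joint arm with a two-finger parallel gripper is mounted at the origin on the work surface. World frame = base frame: x ahead of the robot, y to its left, z up, the work surface at z = 0. Lengths are in m, angles in degrees, forces in N, time in s.
With the tool pointing down it reaches from about 0.4 to 0.825 m from the base axis. Payload 7 kg.
Tool frame: the origin (TCP) lies between the finger pads; the fingertips stand 11 mm ahead of it and the grasp point (between the pads) lies 8 mm behind it (r.tcp_to_tips is the distance from the TCP to the fingertips, in m); x points along the fingers, y is the direction in which the jaws open and shut, and the axes are right-handed (so a half turn about x gives the same grasp; the last joint's range is limited). The gripper opens to 88 mm and grips with 3 to 60 N. Pads are 19 mm wide; open, the fingers measure 130 mm over their backs; the gripper's body (78 mm by 193 mm) begins 47 mm behind the grasp point.
Start: joints at [80.048, 20.546, 0.682, 0, -70.136, -16.507], TCP at [0.301, 0.604, 0.21] pointing down, gripper open.
Joint ranges: [-176.03, 176.03], [-82.01, 121.73], [-58.28, 71.71], [-173.87, 95.51], [-174.79, -0.11], [-173.66, 173.66]. Speed limits (degrees/s): [136.94, 136.94, 172.46, 180, 180, 180].

### API

Orientations are given as [roll, pitch, yaw] about the fixed x, y, z axes, in that order (R = Rz(yaw) Ry(pitch) Rx(roll)).
In Python, from plant import r gives the robot as it stands.
- The arm moves only by the tool arm_command, never from a script. Its argument "plan" is a list of rows, each an object of numbers: "dx", "dy", "dz": the shift along the tool's x, y, z each as a share of 0.02 m, from -1 to 1; "wx", "wy", "wz": the turn, a rotation vector about the tool's x, y, z each as a share of 0.08 rad, from -1 to 1. In form: [{"dx": .., "dy": .., "dz": .., "wx": .., "wy": .., "wz": ..}, ...]. A call has 1 to 20 rows; each row shifts and turns the pose as measured when the row begins, along the tool's axes as they then stand; what a row does not reach is not made up. A row lasts 1/12 s, in which the tool goes at most 41.7 mm and 7.16 degrees, less where a joint would pass 70% of its speed; a pose out of reach is approached as far as the arm can. A call with a number of a shift or a turn outside -1 to 1 is refused whole. A call with a gripper value outside its range is refused whole. "fingers" is the closure, from -1 (fully open) to 1 (shut), so that 0 is half open, set as the call begins (left out, the last holds). The fingers move at their own pace and stop on an object; "force" is the grip in N (left out, the last holds). Time passes only in rows, so rows that do not move let the fingers close. It gives the time, the measured TCP pose, the force and the opening at its end, in the units of the state.
- r.get_state(): the state, without advancing time (a new reading comes with each control period).
- r.capture(name): name is "scene" or "top" or "wrist"; returns (picture, depth): 420x560x3 uint8, red, green, blue; 420x560 float32, m along the optical axis (not along the pixel's ray), 0 where there is no reading.
- r.camera_model(name): a dict with "vertical_fov" (degrees; the focal length in pixels is half the picture's height over the tangent of half this angle, whatever the lens; pixels are square), "cx", "cy" (the principal point, pixels), "dist" ([k1, k2, p1, p2, k3] as OpenCV has them; the pictures are not rectified), "R" (3x3) and "t" (3): a world point X has camera coordinates R X + t. Camera axes: x right, y down, z forward; pixel columns grow to the right and rows downward; lengths in m; the calibration is good to about 2 mm. A picture is of the moment at which its call begins: read the wrist's pose just before it. camera_model takes no time and is no camera call; for the wrist camera it gives the pose at the moment of the call.
- r.close_job(): hands the job in, once; it reports no verdict.
Trained networks look in the newest picture that a camera, given by its name, has taken for a name from the list of things; names that differ only in an ending like _2 or _b are one class to them, and where a whole thing is asked for, a point or a joint stands for the part that bears it (a point fixed in the world has none). Each returns a list of dicts, best first, with "score" (0 to 1); they miss things now and then, are a little off and sometimes report something else, mostly with a low value. They report only what shows in the picture. A call takes as long as a camera call. They do not tell look-alikes from the thing itself.
- r.cut_out(camera, query): "mask" (420x560 bool, what is visible of it) and "bbox" ([left, top, width, height] in pixels, round what is visible of it).
- r.spot_point(camera, query): "centre" ([column, row] in pixels: a listed point, or the origin of a listed thing).
The state is a dict: "time_s": time; "joints": joint angles; "qd": joint speeds; "joint_torque": joint torques, N m; "tcp_pos": TCP position; "eef_rot": TCP orientation; "contact_force": force on the tool from outside, world axes, zero at the start; "moment": the same for the moment, N m; "gripper_width": finger opening in m.
Only numpy, scipy, OpenCV 4.12 (cv2) and the standard library are available. Lean on these libraries where they do the work, as an engineer would, in place of code of your own. Each camera call takes 0.05 s, during which the arm holds its last target.

## Working session

There is one attempt and no reset: what is moved stays moved. The work goes in short steps, Python scripts to look and compute and a tool call to move; the robot and the scene stay as the last step left them, time stands still between calls to the robot, and variables do not carry over. Pictures are saved under pics/ and viewed, and the job is handed in when it is done.

Besides the shell and the picture viewer there is one more tool, called after "Call:" as name(argument=value, ...), one argument or row to a line, values as JSON. arm_command: Moves the arm, as the interface text tells. Shift numbers are shares of 0.02 m and turn numbers shares of 0.08 rad, none past 1 either way. Its arguments: {"type":"object","properties":{"plan":{"type":"array","items":{"type":"object","properties":{"dx":{"type":"number"},"dy":{"type":"number"},"dz":{"type":"number"},"wx":{"type":"number"},"wy":{"type":"number"},"wz":{"type":"number"}}}},"fingers":{"type":"number"},"force":{"type":"number"}},"required":["plan"]}

```bash
ls; mkdir -p pics
cat > h.py <<'E'
import numpy as np, cv2
from plant import r
def save(n,fn):
    p,d=r.capture(n); cv2.imwrite('pics/'+fn,p[:,:,::-1]); return p,d
def KD(n):
    m=r.camera_model(n); f=210/np.tan(np.radians(m['vertical_fov'])/2)
    return np.array([[f,0,m['cx']],[0,f,m['cy']],[0,0,1.]]),np.array(m['dist'],float),np.array(m['R']),np.array(m['t'])
def ray(n,uv):
    K,D,R,t=KD(n); q=cv2.undistortPoints(np.array(uv,float).reshape(-1,1,2),K,D).reshape(-1,2)
    return -R.T@t,(R.T@np.c_[q,np.ones(len(q))].T).T
def at_z(n,uv,z):
    o,d=ray(n,uv); return o+d*((z-o[2])/d[:,2])[:,None]
def at_depth(n,uv,dep):
    o,d=ray(n,uv); return o+d*np.atleast_1d(dep)[:,None]
def proj(n,X):
    K,D,R,t=KD(n); return cv2.projectPoints(np.array(X,float).reshape(-1,1,3),cv2.Rodrigues(R)[0],t,K,D)[0].reshape(-1,2)
E
python3 - <<'E'
from h import *
s=r.get_state();print(s)
for n in ['scene','top','wrist']:
    p,d=save(n,n+'0.png'); np.save(n+'0.npy',d)
    m=r.camera_model(n);print(n,m)
    for q in ['holder','cap','strap_pad','post_top','strap_hinge','cap_top']:
        try:
            for o in r.spot_point(n,q)[:3]: print(q,o['score'],o['centre'])
        except Exception as e: print(q,e)
E
```

```text
pics
{'time_s': 0.0, 'joints': array([ 8.00442403e+01,  2.05908896e+01,  6.33615554e-01, -1.81475994e-02,
       -7.01353308e+01, -1.65086669e+01]), 'qd': array([-0.09481633, -0.03547736,  0.0101954 ,  0.07858873, -0.02518419,
       -0.04547241]), 'joint_torque': array([ 4.02722644e-04, -5.82715666e+01,  2.93050128e+01,  6.99698657e+00,
        6.86248895e-03, -1.65653405e-04]), 'tcp_pos': array([0.30059915, 0.60380252, 0.20943386]), 'eef_rot': array([  96.0718768 ,   89.90583641, -110.39873006]), 'contact_force': array([-0.31782688, -0.45640317, -0.50400889]), 'moment': array([ 0.08695495, -0.00537747,  0.02266032]), 'gripper_width': 0.08782876277183127}
scene {'vertical_fov': 48.339372789569715, 'cx': 283.9907601391602, 'cy': 206.8663169906236, 'dist': array([0.0197839, 0.       , 0.       , 0.       , 0.       ]), 'R': array([[-0.72459283,  0.68900906,  0.01522321],
       [ 0.46744665,  0.50757931, -0.72377958],
       [-0.50641767, -0.51732945, -0.6898633 ]]), 't': array([ 0.40813991, -0.13580943,  1.73581525])}
holder 0.8 [270.5, 239.6]
cap 0.85 [267.6, 217.8]
cap 0.58 [237.9,
[... 626 characters left out ...]
98.6, 197.6]
cap 0.85 [369.5, 214.0]
cap 0.69 [341.3, 188.7]
cap 0.59 [297.0, 193.3]
strap_pad 0.66 [292.2, 198.4]
strap_pad 0.28 [293.0, 197.1]
post_top 0.65 [287.6, 217.7]
strap_hinge 0.63 [299.8, 171.1]
cap_top 0.77 [299.3, 187.9]
cap_top 0.63 [340.5, 177.6]
cap_top 0.54 [373.7, 211.3]
wrist {'vertical_fov': 68.21293477586131, 'cx': 276.82020103560023, 'cy': 204.94687965039557, 'dist': array([0.00186024, 0.        , 0.        , 0.        , 0.        ]), 'R': array([[-4.45670432e-01, -8.95196749e-01,  8.04689018e-04],
       [-8.55713350e-01,  4.26277439e-01,  2.93329521e-01],
       [-2.62930654e-01,  1.30039711e-01, -9.56011059e-01]]), 't': array([ 0.67439405, -0.0375909 ,  0.39073953])}
```

Run:
```python
import cv2
a=cv2.imread('pics/scene0.png');b=cv2.imread('pics/top0.png')
cv2.imwrite('pics/sc.png',cv2.resize(a[130:300,160:400],None,fx=3.3,fy=3.3,interpolation=cv2.INTER_CUBIC))
cv2.imwrite('pics/tc.png',cv2.resize(b[120:290,200:440],None,fx=3.3,fy=3.3,interpolation=cv2.INTER_CUBIC))
```

```text
(no output)
```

View pics/sc.png

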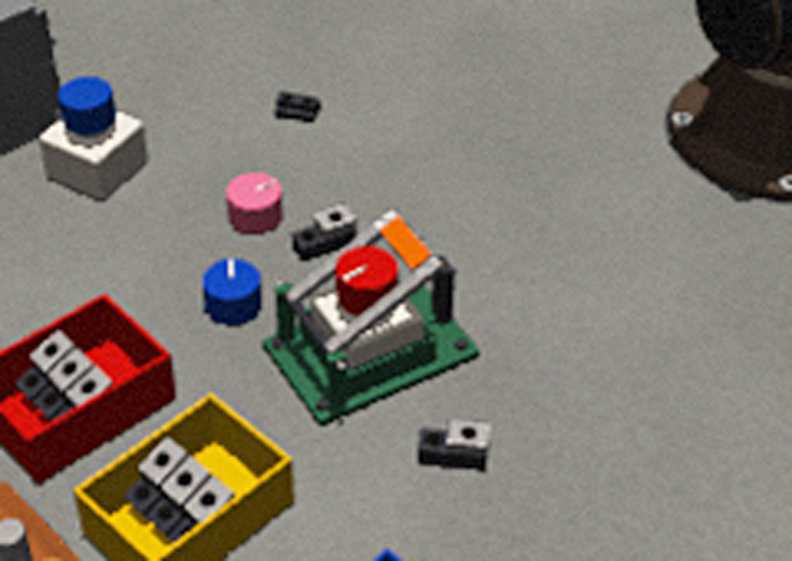

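View pics/tc.png

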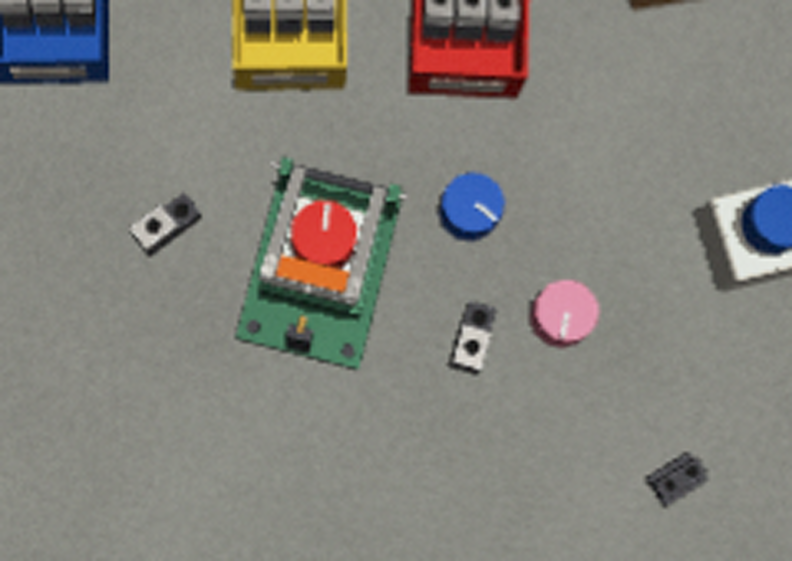

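View pics/wrist0.png

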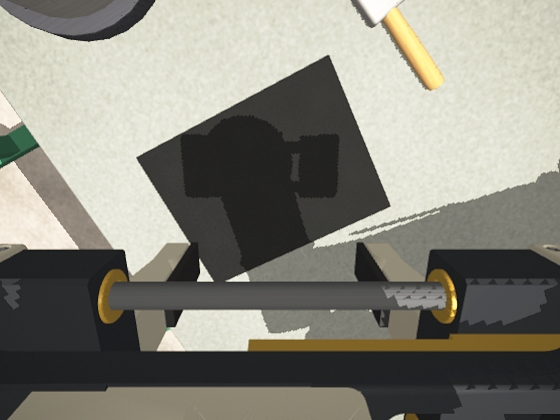

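View pics/scene0.png

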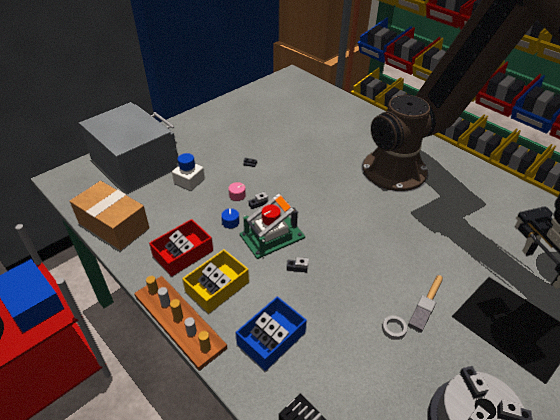

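The red cap is the one in the green holder: scene (270,212), top (298,190). The pink cap (scene 237,190; top 371,214) and blue cap (scene 230,216; top 343,182) stand loose on the bench, so they're look-alikes. Next I'll measure the holder pose.

Run:
```python
from h import *
P=cv2.imread('pics/top0.png');S=cv2.imread('pics/scene0.png')
def red(I,x0,x1,y0,y1):
    h=cv2.cvtColor(I,cv2.COLOR_BGR2HSV); m=((h[...,0]<6)|(h[...,0]>174))&(h[...,1]>170)&(h[...,2]>90)
    k=np.zeros_like(m);k[y0:y1,x0:x1]=m[y0:y1,x0:x1];return k
m=red(P,270,330,170,215);ys,xs=np.nonzero(m);print('cap top px',xs.mean(),ys.mean(),len(xs))
print('cap top',at_z('top',[[ (xs.min()+xs.max())/2,(ys.min()+ys.max())/2]],.114))
h=cv2.cvtColor(P,cv2.COLOR_BGR2HSV);o=(h[...,0]>7)&(h[...,0]<16)&(h[...,1]>190);o[:190]=0;o[215:]=0;o[:,:270]=0;o[:,320:]=0
ys,xs=np.nonzero(o);print('pad',xs.mean(),ys.mean(),len(xs))
D=np.load('top0.npy');print('pad 3d',at_depth('top',[[xs.mean(),ys.mean()]],np.median(D[o])))
g=(h[...,0]>60)&(h[...,0]<90)&(h[...,1]>90);g[:160]=0;g[240:]=0;g[:,:260]=0;g[:,330:]=0
c=max(cv2.findContours(g.astype('uint8'),0,2)[0],key=cv2.contourArea);print(cv2.minAreaRect(c))
c=c.reshape(-1,2);i=np.argmin(c[:,0]);j=np.argmax(c[:,1]);print(c[i],c[j])
W=at_z('top',[c[i],c[j],[290.3,220],[271.5,222.4],[307.9,231.5]],.010);print(W)
for z,q in [(.078,[290.3,219.5]),(.0705,[302,175.5])]: print(at_z('top',[q],z))
a=at_z('top',[[271.5,222.4],[307.9,231.5]],.01);d=a[0]-a[1];print('front edge len',np.linalg.norm(d),'yaw',np.degrees(np.arctan2(d[1],d[0]))-90)
```

```text
cap top px 297.77153558052436 190.85767790262173 267
cap top [[ 0.56005206 -0.06086315  0.114     ]]
pad 294.4188034188034 202.1965811965812 117
pad 3d [[ 0.52264172 -0.05168341  0.12847002]]
((296.441162109375, 199.2353057861328), (37.83555603027344, 56.025726318359375), 14.03624439239502)
[272 219] [305 230]
[[ 0.49395282  0.01385797  0.01      ]
 [ 0.46363793 -0.08730423  0.01      ]
 [ 0.49278337 -0.04183879  0.01      ]
 [ 0.48343355  0.01493359  0.01      ]
 [ 0.45936272 -0.09618653  0.01      ]]
[[ 0.48231205 -0.0418319   0.078     ]]
[[ 0.61686994 -0.07198836  0.0705    ]]
front edge len 0.11369734579211849 yaw -12.222565330250433
```

Run:
```python
from h import *
from scipy.spatial.transform import Rotation as Ro
s=r.get_state();R=Ro.from_euler('xyz',s['eef_rot'],degrees=True).as_matrix();print(R.round(3))
K,D,Rc,t=KD('wrist');c=-Rc.T@t;print('cam in tool',(R.T@(c-s['tcp_pos'])).round(4),'axis',(R.T@Rc[2]).round(3), s['time_s'])
yh=np.degrees(np.arctan2(R[1,1],R[0,1]));print('y heading',yh)
```

```text
[[ 0.    -0.446 -0.895]
 [ 0.    -0.895  0.446]
 [-1.    -0.    -0.   ]]
cam in tool [-0.1736  0.0003 -0.0788] axis [0.956 0.001 0.293] 1.05
y heading -116.45607547866389
```

Call:
arm_command(
  plan=[
    {"dy":0.94,"dz":-1,"dx":-0.08},
    {"dy":0.94,"dz":-1,"dx":-0.08},
    {"dy":0.94,"dz":-1,"dx":-0.08},
    {"dy":0.94,"dz":-1,"dx":-0.08},
    {"dy":0.94,"dz":-1,"dx":-0.08},
    {"dy":0.94,"dz":-1,"dx":-0.08},
    {"dy":0.94,"dz":-1,"dx":-0.08},
    {"dy":0.94,"dz":-1,"dx":-0.08},
    {"dy":0.94,"dz":-1,"dx":-0.08},
    {"dy":0.94,"dz":-1,"dx":-0.08},
    {"dy":0.94,"dz":-1,"dx":-0.08},
    {"dy":0.94,"dz":-1,"dx":-0.08},
    {"dy":0.94,"dz":-1,"dx":-0.08},
    {"dy":0.94,"dz":-1,"dx":-0.08},
    {"dy":0.94,"dz":-1,"dx":-0.08},
    {"dy":0.94,"dz":-1,"dx":-0.08},
    {"dy":0.94,"dz":-1,"dx":-0.08},
    {"dy":0.94,"dz":-1,"dx":-0.08},
  ],
  fingers=1,
  force=30,
)

```text
schema error: expected keys dx, dy, dz, wx, wy, wz
```

Call:
arm_command(
  plan=[
    {"dx":-0.08,"dy":0.94,"dz":-1,"wx":0,"wy":0,"wz":0},
    {"dx":-0.08,"dy":0.94,"dz":-1,"wx":0,"wy":0,"wz":0},
    {"dx":-0.08,"dy":0.94,"dz":-1,"wx":0,"wy":0,"wz":0},
    {"dx":-0.08,"dy":0.94,"dz":-1,"wx":0,"wy":0,"wz":0},
    {"dx":-0.08,"dy":0.94,"dz":-1,"wx":0,"wy":0,"wz":0},
    {"dx":-0.08,"dy":0.94,"dz":-1,"wx":0,"wy":0,"wz":0},
    {"dx":-0.08,"dy":0.94,"dz":-1,"wx":0,"wy":0,"wz":0},
    {"dx":-0.08,"dy":0.94,"dz":-1,"wx":0,"wy":0,"wz":0},
    {"dx":-0.08,"dy":0.94,"dz":-1,"wx":0,"wy":0,"wz":0},
    {"dx":-0.08,"dy":0.94,"dz":-1,"wx":0,"wy":0,"wz":0},
    {"dx":-0.08,"dy":0.94,"dz":-1,"wx":0,"wy":0,"wz":0},
    {"dx":-0.08,"dy":0.94,"dz":-1,"wx":0,"wy":0,"wz":0},
    {"dx":-0.08,"dy":0.94,"dz":-1,"wx":0,"wy":0,"wz":0},
    {"dx":-0.08,"dy":0.94,"dz":-1,"wx":0,"wy":0,"wz":0},
    {"dx":-0.08,"dy":0.94,"dz":-1,"wx":0,"wy":0,"wz":0},
    {"dx":-0.08,"dy":0.94,"dz":-1,"wx":0,"wy":0,"wz":0},
    {"dx":-0.08,"dy":0.94,"dz":-1,"wx":0,"wy":0,"wz":0},
    {"dx":-0.08,"dy":0.94,"dz":-1,"wx":0,"wy":0,"wz":0},
    {"dx":-0.08,"dy":0.94,"dz":-1,"wx":0,"wy":0,"wz":0},
    {"dx":-0.08,"dy":0.94,"dz":-1,"wx":0,"wy":0,"wz":0},
  ],
  fingers=1,
  force=30,
)

```text
time_s: 2.72
tcp_pos: [0.4973, 0.0702, 0.2453]
eef_rot: [-118.9, 89.6, 35.2]
contact_force: [1.1, 0.0, 1.3]
gripper_width: 0.0003
```

Call:
arm_command(
  plan=[
    {"dx":0,"dy":0.94,"dz":-1,"wx":0,"wy":0,"wz":0},
    {"dx":0,"dy":0.94,"dz":-1,"wx":0,"wy":0,"wz":0},
    {"dx":0,"dy":0.94,"dz":-1,"wx":0,"wy":0,"wz":0},
    {"dx":0,"dy":0.8,"dz":-0.9,"wx":-1,"wy":0,"wz":0},
    {"dx":0,"dy":0.4,"dz":-0.5,"wx":-1,"wy":0,"wz":0},
    {"dx":0,"dy":0,"dz":0,"wx":-1,"wy":0,"wz":0},
    {"dx":0,"dy":0,"dz":0,"wx":0,"wy":0,"wz":0},
    {"dx":0,"dy":0,"dz":0,"wx":0,"wy":0,"wz":0},
  ],
)

```text
time_s: 3.38
tcp_pos: [0.5451, -0.052, 0.2467]
eef_rot: [-142.3, 89.4, 25.6]
contact_force: [0.3, 0.3, -0.1]
gripper_width: -0.0
```

```bash
cat >> h.py <<'E'
from scipy.spatial.transform import Rotation as Ro
def tool():
    s=r.get_state();R=Ro.from_euler('xyz',s['eef_rot'],degrees=True).as_matrix()
    print('t %.2f'%s['time_s'],'tcp',s['tcp_pos'].round(4),'yhead %.2f'%np.degrees(np.arctan2(R[1,1],R[0,1])),'x',R[:,0].round(4),'F',s['contact_force'].round(2),'M',s['moment'].round(2),'j',s['joints'].round(1),'w %.4f'%s['gripper_width'])
    return s,R
E
python3 - <<'E'
from h import *
tool()
p,d=save('wrist','w1.png');np.save('w1.npy',d)
import pickle
pickle.dump(KD('wrist'),open('w1.pkl','wb'))
for q in ['strap_pad','post_top','strap_hinge','cap_top']:
    for o in r.spot_point('wrist',q)[:2]: print(q,o)
E
```

```text
t 3.38 tcp [ 0.5451 -0.052   0.2467] yhead -102.10 x [ 0.0094  0.0045 -0.9999] F [ 0.28  0.34 -0.08] M [-0.06  0.08 -0.05] j [ 15.    6.9 -12.6  -0.1 -69.9  63. ] w -0.0000
post_top {'centre': [280.4, 239.9], 'score': 0.64}
cap_top {'centre': [283.0, 173.9], 'score': 0.79}
cap_top {'centre': [387.4, 95.7], 'score': 0.61}
```

View pics/w1.png

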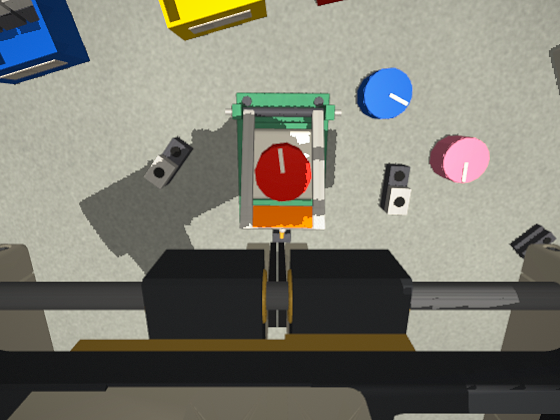

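Run:
```python
from h import *
I=cv2.imread('pics/w1.png')
cv2.imwrite('pics/w1c.png',cv2.resize(I[80:260,210:360],None,fx=3.3,fy=3.3,interpolation=cv2.INTER_CUBIC))
h=cv2.cvtColor(I,cv2.COLOR_BGR2HSV);D=np.load('w1.npy')
m=((h[...,0]<5)|(h[...,0]>174))&(h[...,1]>170);m[:,:240]=0;m[:,330:]=0
ys,xs=np.nonzero(m);print('red',xs.min(),xs.max(),ys.min(),ys.max(),np.median(D[m]))
m[180:]=0
o=(h[...,0]>7)&(h[...,0]<18)&(h[...,1]>190);o[:,:240]=0;o[:,330:]=0;o[:195]=0;o[230:]=0
ys,xs=np.nonzero(o);c=[xs.mean(),ys.mean()];print('pad',c,xs.min(),xs.max(),ys.min(),ys.max())
P=at_depth('wrist',np.c_[xs,ys],D[o]);print(P.mean(0),P.min(0),P.max(0))
n=np.linalg.svd(P-P.mean(0))[2][2];print('normal',n)
```

```text
red 255 329 0 200 0.31028888
pad [np.float64(279.8119964189794), np.float64(215.35989256938228)] 253 311 206 227
[ 0.52397648 -0.0491799   0.12791769] [ 0.50657701 -0.08134774  0.12169245] [ 0.6202281  -0.02107724  0.42125721]
normal [-0.94574695  0.14638948  0.29005658]
```

View pics/w1c.png

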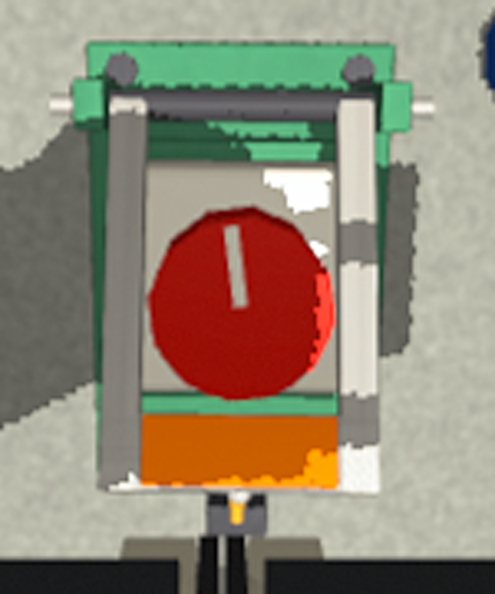

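Run:
```python
from h import *
f=lambda p:np.array(p)/3.3+[210-.35,80-.35]
def a(p,z): return at_z('wrist',f(p),z)
h=a([[50,103],[434,107]],.0705);d=h[0]-h[1];yaw=np.degrees(np.arctan2(d[1],d[0]))-90;print('hinge',h.mean(0),yaw,np.linalg.norm(d))
e=a([[87,45],[393,43]],.01);d=e[0]-e[1];print('edge',e.mean(0),np.degrees(np.arctan2(d[1],d[0]))-90,np.linalg.norm(d))
b=a([[126,100],[357,100]],.074);print('bars',b.mean(0))
c=a([[240,303],[148,303],[333,303],[240,207],[240,398]],.114);print('cap',c, np.linalg.norm(c[1]-c[2]),np.linalg.norm(c[3]-c[4]))
q=a([[240,307],[232,226]],.114);d=q[1]-q[0];print('pointer yaw',np.degrees(np.arctan2(d[1],d[0])))
pp=a([[141,415],[336,415],[340,487],[140,487]],.128);print('pad',pp)
po=a([[237,500],[237,496]],.078);print('post',po)
I=cv2.imread('pics/w1.png');hh=cv2.cvtColor(I,cv2.COLOR_BGR2HSV);D=np.load('w1.npy')
m=((hh[...,0]<5)|(hh[...,0]>174))&(hh[...,1]>170);m=m.astype('uint8')
cs=[k for k in cv2.findContours(m,0,2)[0] if cv2.contourArea(k)>800 and cv2.boundingRect(k)[0]>240 and cv2.boundingRect(k)[0]<270]
for k in cs:
    M=cv2.moments(k);hull=cv2.convexHull(k);M=cv2.moments(hull);print(cv2.boundingRect(k),M['m10']/M['m00'],M['m01']/M['m00'],cv2.contourArea(hull),cv2.minEnclosingCircle(k))
    print(at_z('wrist',[[M['m10']/M['m00'],M['m01']/M['m00']]],.114))
# pad depth samples
for p in ([238,430],[238,450],[238,470],[180,450],[300,450]):
    x,y=f(p); d=D[int(round(y)),int(round(x))];print(at_depth('wrist',[[x,y]],d))
x,y=282,172;print('captop depth',at_depth('wrist',[[x,y]],np.median(D[165:180,276:290])))
print(proj('wrist',[[.558,-.06,.114]]))
```

```text
hinge [ 0.62046041 -0.07304959  0.0705    ] -12.535224306249532 0.12598432020147743
edge [ 0.64230851 -0.07755588  0.01      ] -11.62958822128094 0.11580847347232354
bars [ 0.62201382 -0.07316727  0.074     ]
cap [[ 0.56421598 -0.06030006  0.114     ]
 [ 0.56997531 -0.03296688  0.114     ]
 [ 0.55839944 -0.08789978  0.114     ]
 [ 0.59229651 -0.06609897  0.114     ]
 [ 0.53488816 -0.05424339  0.114     ]] 0.056139327790246996 0.058619735246906626
pointer yaw -6.096590435069719
pad [[ 0.53969315 -0.02482349  0.128     ]
 [ 0.52770695 -0.08189898  0.128     ]
 [ 0.50485885 -0.07905267  0.128     ]
 [ 0.51738704 -0.0192571   0.128     ]]
post [[ 0.4878638  -0.04384604  0.078     ]
 [ 0.48936681 -0.04415776  0.078     ]]
(255, 143, 56, 58) 282.71633933994735 172.02733346831343 2469.5 ((283.0, 171.75), 29.027027130126953)
[[ 0.56359128 -0.06051794  0.114     ]]
[[ 0.52793071 -0.05206818  0.12416817]]
[[ 0.52253508 -0.05092503  0.12685025]]
[[ 0.51754916 -0.0498567   0.13057744]]
[[ 0.52664945 -0.03388403  0.12841775]]
[[ 0.51886288 -0.06932293  0.12739367]]
captop depth [[ 0.5639922  -0.0598553   0.11522882]]
[[283.33381904 177.50343276]]
```

Call:
arm_command(
  plan=[
    {"dx":0.8,"dy":0.1,"dz":0.6,"wx":0,"wy":-0.1,"wz":0.08},
    {"dx":1,"dy":0.12,"dz":0.6,"wx":0,"wy":0,"wz":0},
    {"dx":1,"dy":0,"dz":0,"wx":0,"wy":0,"wz":0},
    {"dx":1,"dy":0,"dz":0,"wx":0,"wy":0,"wz":0},
    {"dx":0.7,"dy":0,"dz":0,"wx":0,"wy":0,"wz":0},
    {"dx":0,"dy":0,"dz":0,"wx":0,"wy":0,"wz":0},
  ],
)

```text
time_s: 4.13
tcp_pos: [0.5209, -0.0474, 0.1561]
eef_rot: [-157.6, 89.6, 10.4]
contact_force: [-0.5, 0.4, -0.4]
gripper_width: 0.0003
```

Run:
```python
from h import *
tool()
```

```text
t 4.13 tcp [ 0.5209 -0.0474  0.1561] yhead -101.98 x [ 0.0068  0.0012 -1.    ] F [-0.49  0.44 -0.4 ] M [-0.04  0.15 -0.01] j [ 16.4   8.5 -23.2   0.  -57.9  61.6] w 0.0003
```

Call:
arm_command(
  plan=[
    {"dx":0.5,"dy":0.2,"dz":0,"wx":0,"wy":-0.07,"wz":0},
    {"dx":0.5,"dy":0,"dz":0.1,"wx":0,"wy":0,"wz":0},
    {"dx":0.5,"dy":0,"dz":0.2,"wx":0,"wy":0,"wz":0},
    {"dx":0.5,"dy":0,"dz":0.15,"wx":0,"wy":0,"wz":0},
    {"dx":0.4,"dy":0,"dz":0.1,"wx":0,"wy":0,"wz":0},
  ],
)

```text
time_s: 4.55
tcp_pos: [0.5117, -0.048, 0.1086]
eef_rot: [-142.3, 89.6, 25.8]
contact_force: [-1.5, 0.2, 1.8]
gripper_width: 0.0004
```

Run:
```python
from h import *
tool()
```

```text
t 4.55 tcp [ 0.5117 -0.048   0.1086] yhead -101.96 x [ 0.0066  0.0032 -1.    ] F [-1.47  0.25  1.76] M [0.06 0.65 0.03] j [ 16.5  10.6 -27.7  -0.1 -51.3  61.6] w 0.0004
```

Call:
arm_command(
  plan=[
    {"dx":0.35,"dy":0.03,"dz":0.05,"wx":0,"wy":-0.05,"wz":0},
    {"dx":0.3,"dy":0,"dz":0.03,"wx":0,"wy":0,"wz":0},
    {"dx":0.3,"dy":0,"dz":0,"wx":0,"wy":0,"wz":0},
  ],
)

```text
time_s: 4.8
tcp_pos: [0.5095, -0.0482, 0.0883]
eef_rot: [-105.5, 89.7, 62.5]
contact_force: [-1.4, -0.3, 2.0]
gripper_width: 0.0002
```

Run:
```python
from h import *
tool()
```

```text
t 4.80 tcp [ 0.5095 -0.0482  0.0883] yhead -101.97 x [ 0.0022  0.0042 -1.    ] F [-1.43 -0.33  1.96] M [0.1  0.71 0.02] j [ 16.4  11.9 -29.1  -0.3 -48.8  61.8] w 0.0002
```

Call:
arm_command(
  plan=[
    {"dx":0.2,"dy":0,"dz":0,"wx":0,"wy":0,"wz":0},
    {"dx":0.2,"dy":0,"dz":0,"wx":0,"wy":0,"wz":0},
    {"dx":0.2,"dy":0,"dz":0,"wx":0,"wy":0,"wz":0},
  ],
)

```text
time_s: 5.05
tcp_pos: [0.5097, -0.0482, 0.075]
eef_rot: [-104.4, 89.7, 63.6]
contact_force: [-0.7, 0.7, 2.4]
gripper_width: 0.0005
```

Run:
```python
from h import *
tool()
```

```text
t 5.05 tcp [ 0.5097 -0.0482  0.075 ] yhead -101.97 x [ 0.002  0.004 -1.   ] F [-0.72  0.69  2.44] M [ 0.05  0.51 -0.03] j [ 16.4  12.9 -29.9  -0.3 -47.   61.8] w 0.0005
```

Run:
```python
from h import *
save('wrist','w2.png');save('scene','s2.png')
I=cv2.imread('pics/w2.png');J=cv2.imread('pics/s2.png')
A=cv2.resize(I[40:340,130:430],(600,600),interpolation=cv2.INTER_CUBIC)
cv2.imwrite('pics/w2c.png',A)
cv2.imwrite('pics/s2c.png',cv2.resize(J[150:270,210:350],None,fx=5,fy=5,interpolation=cv2.INTER_CUBIC))
```

```text
(no output)
```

View pics/w2c.png

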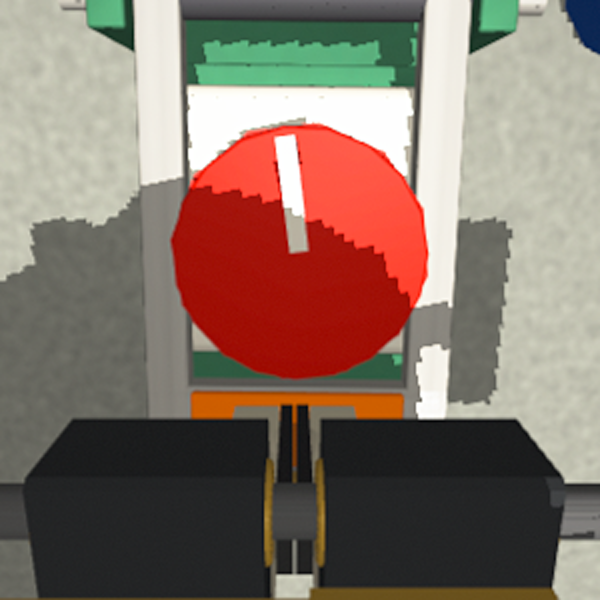

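View pics/s2c.png

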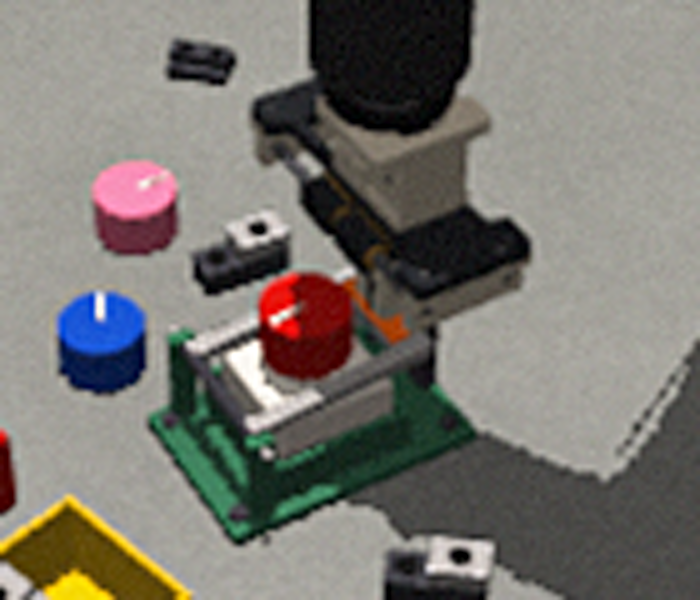

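Run:
```python
from h import *
print(r.tcp_to_tips)
s,R=tool()
p,d=r.capture('wrist')
tip=s['tcp_pos']+.011*R[:,0]
print('proj tip',proj('wrist',[tip, s['tcp_pos']]))
for u,v in [(228,238),(232,240),(330,240),(240,240),(325,240),(278,150),(212,225),(340,225),(212,150),(340,150),(252,246),(310,246)]:
    print(u,v,at_depth('wrist',[[u,v]],d[v,u]).round(4),p[v,u])
p,d=r.capture('scene');
for u,v in [(281,208),(289,215)]: print(u,v,at_depth('scene',[[u,v]],d[v,u]).round(4),p[v,u])
```

```text
0.011
t 5.15 tcp [ 0.5097 -0.0482  0.0747] yhead -101.97 x [ 0.0016  0.004  -1.    ] F [-0.17 -0.44  1.38] M [-0.02  0.21  0.03] j [ 16.4  13.  -29.9  -0.3 -47.   61.8] w 0.0004
proj tip [[276.50901817 237.56824806]
 [276.50311489 244.65795326]]
228 238 [[ 0.5253 -0.0239  0.0886]] [203  92   0]
232 240 [[ 0.5237 -0.0258  0.0887]] [205  94   0]
330 240 [[ 0.5128 -0.0794  0.0895]] [207  93   0]
240 240 [[ 0.5224 -0.03    0.0877]] [204  93   0]
325 240 [[ 0.5132 -0.0767  0.0891]] [208  95   0]
278 150 [[ 0.5705 -0.062   0.1157]] [184 178 161]
212 225 [[ 0.5332 -0.0158  0.0841]] [131 128 120]
340 225 [[ 0.5187 -0.0867  0.0852]] [247 244 237]
212 150 [[ 0.5737 -0.0263  0.0805]] [132 128 121]
340 150 [[ 0.565  -0.0878  0.1157]] [255  73  56]
252 246 [[ 0.5231 -0.0382  0.101 ]] [121 115  99]
310 246 [[ 0.5112 -0.0679  0.0888]] [207  93   0]
281 208 [[ 0.5163 -0.0649  0.0955]] [145  80  46]
289 215 [[ 0.5171 -0.0284  0.0922]] [164  62   0]
```

Run:
```python
from h import *
I=cv2.imread('pics/w2.png')
cv2.imwrite('pics/w2d.png',cv2.resize(I[220:300,215:340],None,fx=6,fy=6,interpolation=cv2.INTER_CUBIC))
J=cv2.imread('pics/s2.png')
cv2.imwrite('pics/s2d.png',cv2.resize(J[170:250,250:330],None,fx=7,fy=7,interpolation=cv2.INTER_CUBIC))
```

```text
(no output)
```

View pics/w2d.png

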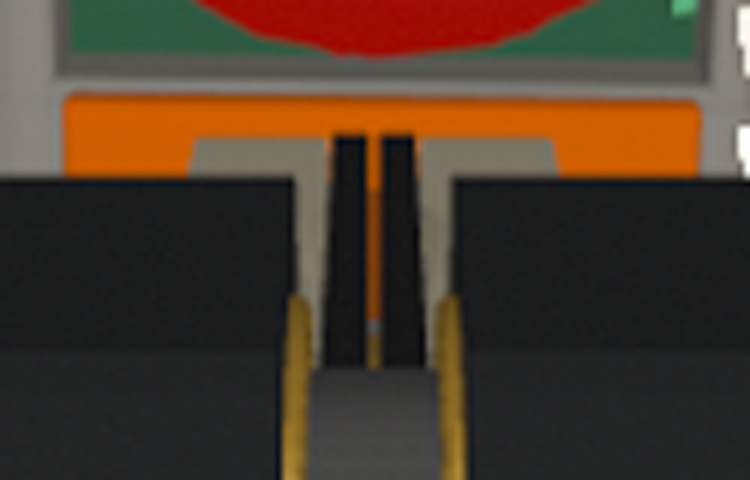

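View pics/s2d.png

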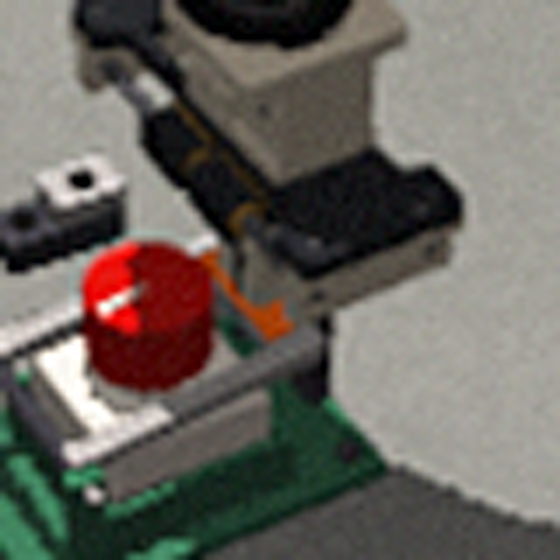

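Run:
```python
from h import *
s,R=tool()
for z in (.06,.065,.07,.075,.08,.085,.09):
    print(z,proj('wrist',[s['tcp_pos']+R@np.array([s['tcp_pos'][2]-z,0,-.0095]),s['tcp_pos']+R@np.array([s['tcp_pos'][2]-z,.019,-.0095])]).round(1).tolist())
m=r.camera_model('wrist');print(-np.array(m['R']).T@m['t'], m['t'])
p,d=r.capture('wrist');
for u,v in [(270,250),(285,250),(255,246),(295,246),(250,244)]: print(at_depth('wrist',[[u,v]],d[v,u]).round(4),p[v,u])
```

```text
t 5.25 tcp [ 0.5098 -0.0482  0.0754] yhead -101.97 x [ 0.0021  0.004  -1.    ] F [-0.14 -0.13  0.89] M [-0.11  0.18  0.01] j [ 16.4  12.9 -29.9  -0.3 -47.   61.8] w 0.0002
0.06 [[276.5, 221.4], [305.8, 221.4]]
0.065 [[276.5, 224.1], [306.5, 224.1]]
0.07 [[276.5, 227.0], [307.2, 227.0]]
0.075 [[276.5, 230.0], [308.0, 230.0]]
0.08 [[276.5, 233.2], [308.9, 233.1]]
0.085 [[276.5, 236.5], [309.7, 236.5]]
0.09 [[276.5, 240.0], [310.6, 240.0]]
[ 0.58642661 -0.06532669  0.24909545] [0.05866473 0.48880113 0.40968791]
[[ 0.5193 -0.0469  0.1019]] [56 45 35]
[[ 0.5187 -0.0547  0.1042]] [111 106  90]
[[ 0.5224 -0.0395  0.1004]] [121 116  99]
[[ 0.5181 -0.06    0.1004]] [121 115  98]
[[ 0.5227 -0.0366  0.0972]] [118 116 100]
```

Run:
```python
from h import *
s,R=tool()
p,d=r.capture('wrist')
for u in (255,263,273,280,288,298):
  for v in range(236,290,6):
    X=at_depth('wrist',[[u,v]],d[v,u])[0]; print(u,v,X.round(4),'tool mm',(R.T@(X-s['tcp_pos'])*1000).round(1),p[v,u])
```

```text
t 5.30 tcp [ 0.5098 -0.0482  0.0755] yhead -101.97 x [ 0.0022  0.004  -1.    ] F [-0.66 -0.12  1.14] M [-0.1   0.21  0.04] j [ 16.4  12.9 -29.9  -0.3 -47.   61.8] w 0.0006
255 236 [ 0.5231 -0.0388  0.0883] tool mm [-12.8 -12.  -11.1] [151  73   6]
255 242 [ 0.5196 -0.038   0.0884] tool mm [-12.9 -12.1  -7.5] [183  94  22]
255 248 [ 0.5222 -0.0396  0.1026] tool mm [-27.  -11.1 -10.4] [113 108  93]
255 254 [ 0.5484 -0.0504  0.1666] tool mm [-91.   -6.2 -38.3] [28 27 28]
255 260 [ 0.5483 -0.0507  0.1704] tool mm [-94.8  -6.  -38.3] [28 28 28]
255 266 [ 0.5486 -0.051   0.1746] tool mm [-99.   -5.7 -38.6] [26 28 29]
255 272 [ 0.548  -0.0511  0.1769] tool mm [-101.3   -5.6  -38.1] [26 27 28]
255 278 [ 0.548  -0.0513  0.1799] tool mm [-104.3   -5.4  -38.1] [31 32 33]
255 284 [ 0.5469 -0.0511  0.1809] tool mm [-105.3   -5.3  -37. ] [34 35 36]
263 236 [ 0.522  -0.0431  0.0877] tool mm [-12.1  -7.6 -10.8] [147  71   8]
263 242 [ 0.5192 -0.0426  0.0895] tool mm [-14.   -7.5  -8. ] [183  96  24]
263 248 [ 0.521  -0.0435  0.1018] tool mm [-26.2  -7.  -10. ] [111 105  91]
263 254 [ 0.5473 -0.0525 
[... 2397 characters left out ...]
5   3.2 -32.8] [97 77 37]
298 236 [ 0.5176 -0.0623  0.087 ] tool mm [-11.6  12.2 -10.6] [136  88  63]
298 242 [ 0.5152 -0.0617  0.0897] tool mm [-14.3  12.   -8.1] [184  96  23]
298 248 [ 0.5176 -0.0614  0.1025] tool mm [-27.1  11.1 -10.4] [113 107  92]
298 254 [ 0.545  -0.0627  0.1651] tool mm [-89.6   6.5 -37.6] [27 28 29]
298 260 [ 0.5459 -0.0625  0.1705] tool mm [-95.    6.1 -38.3] [29 30 30]
298 266 [ 0.5459 -0.0623  0.174 ] tool mm [-98.5   5.9 -38.3] [28 28 29]
298 272 [ 0.5456 -0.0621  0.1766] tool mm [-101.1    5.7  -38. ] [27 27 29]
298 278 [ 0.5457 -0.0619  0.1799] tool mm [-104.3    5.5  -38.1] [32 33 33]
298 284 [ 0.5442 -0.0616  0.1802] tool mm [-104.7    5.5  -36.6] [34 36 36]
```

Run:
```python
import cv2,numpy as np
I=cv2.imread('pics/w1.png');J=cv2.imread('pics/wrist0.png')
cv2.imwrite('pics/w1d.png',cv2.resize(I[215:295,215:340],None,fx=6,fy=6,interpolation=cv2.INTER_CUBIC))
cv2.imwrite('pics/w0d.png',cv2.resize(J[210:350,120:440],None,fx=2.4,fy=2.4,interpolation=cv2.INTER_CUBIC))
D=np.load('w1.npy');print(D[225:292:4,273].round(3),D[225:292:4,255].round(3))
D=np.load('wrist0.npy');print(D[225:330:6,190].round(3),D[225:330:6,180].round(3))
```

```text
[0.308 0.379 0.369 0.369 0.372 0.167 0.162 0.158 0.154 0.148 0.145 0.141
 0.139 0.135 0.09  0.088 0.087] [0.308 0.452 0.452 0.455 0.457 0.163 0.094 0.092 0.09  0.086 0.085 0.083
 0.08  0.079 0.078 0.077 0.079]
[0.407 0.41  0.412 0.17  0.162 0.157 0.157 0.157 0.157 0.157 0.088 0.088
 0.086 0.088 0.09  0.451 0.454 0.457] [0.408 0.413 0.417 0.165 0.159 0.154 0.15  0.143 0.141 0.14  0.089 0.087
 0.085 0.086 0.09  0.452 0.454 0.456]
```

View pics/w1d.png

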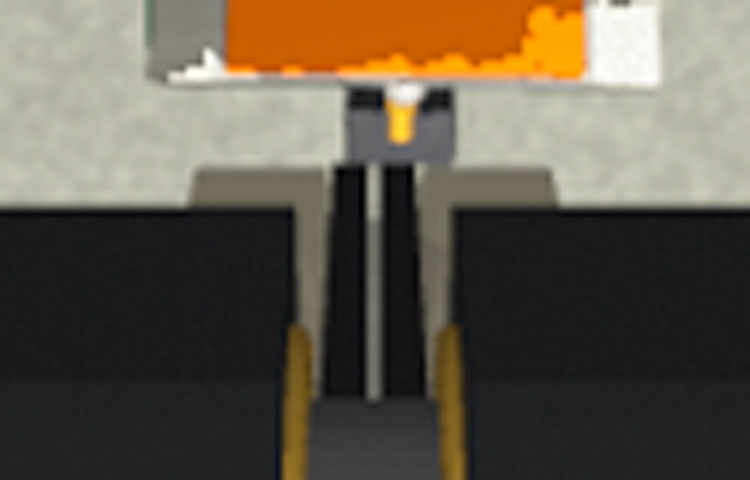

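View pics/w0d.png

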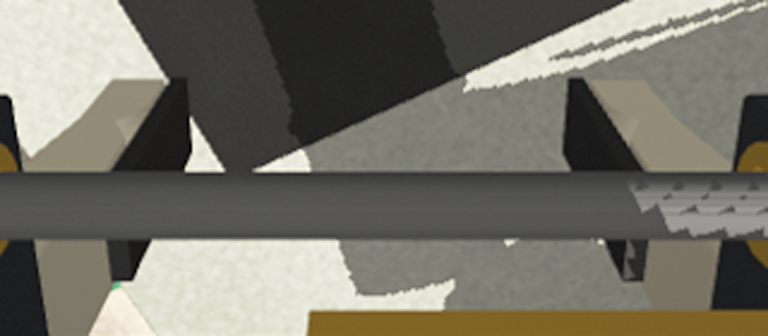

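Contact and depth both put the physical fingertips about 16 mm behind the reported TCP, not 11 mm ahead of it. The pad is still about 10 mm above shut, at the start of the detent bump, so I'll keep pressing.

Call:
arm_command(
  plan=[
    {"dx":0.25,"dy":0,"dz":0,"wx":0,"wy":0,"wz":0},
    {"dx":0.25,"dy":0,"dz":0,"wx":0,"wy":0,"wz":0},
  ],
)

```text
time_s: 5.52
tcp_pos: [0.5102, -0.0481, 0.0667]
eef_rot: [-118.8, 89.7, 49.2]
contact_force: [-0.9, -0.6, -0.3]
gripper_width: 0.0004
```

Run:
```python
from h import *
tool()
```

```text
t 5.52 tcp [ 0.5102 -0.0481  0.0667] yhead -101.96 x [ 0.0039  0.0045 -1.    ] F [-0.95 -0.56 -0.27] M [-0.02  0.27 -0.02] j [ 16.4  13.5 -30.5  -0.3 -45.7  61.8] w 0.0004
```

Call:
arm_command(
  plan=[
    {"dx":0.2,"dy":0,"dz":0,"wx":0,"wy":0,"wz":0},
    {"dx":0.2,"dy":0,"dz":0,"wx":0,"wy":0,"wz":0},
  ],
)

```text
time_s: 5.68
tcp_pos: [0.5106, -0.0481, 0.0618]
eef_rot: [-132.3, 89.7, 35.9]
contact_force: [-34.0, 11.9, 91.7]
gripper_width: 0.0005
```

Run:
```python
from h import *
tool()
p,d=r.capture('wrist')
for u,v in [(228,238),(232,240),(330,240),(240,240),(325,240),(278,150),(212,225),(212,150)]:
    print(u,v,at_depth('wrist',[[u,v]],d[v,u]).round(4),p[v,u])
```

```text
t 5.68 tcp [ 0.5106 -0.0481  0.0618] yhead -101.85 x [ 0.0048  0.0035 -1.    ] F [-33.98  11.92  91.72] M [4.920e+00 1.288e+01 1.000e-02] j [ 16.5  13.9 -30.8  -0.2 -45.   61.8] w 0.0005
228 238 [[ 0.5253 -0.0232  0.074 ]] [124 122 115]
232 240 [[ 0.5247 -0.0258  0.0767]] [135  87  60]
330 240 [[ 0.5126 -0.0794  0.0745]] [126 125 119]
240 240 [[ 0.5238 -0.0302  0.0769]] [132  94  80]
325 240 [[ 0.5129 -0.0767  0.074 ]] [126 126 121]
278 150 [[ 0.5726 -0.062   0.1152]] [254 254 254]
212 225 [[ 0.535  -0.0167  0.0748]] [127 125 117]
212 150 [[ 0.5748 -0.0276  0.0746]] [132 129 121]
```

Solid stop reached, with the strap flat at z≈0.075. Backing off now; 92 N is too much.

Call:
arm_command(
  plan=[
    {"dx":-0.15,"dy":0,"dz":0,"wx":0,"wy":0,"wz":0},
  ],
)

```text
time_s: 5.82
tcp_pos: [0.5107, -0.0479, 0.0664]
eef_rot: [-137.7, 89.6, 30.5]
contact_force: [0.4, 0.2, -1.4]
gripper_width: 0.0008
```

Run:
```python
from h import *
tool()
```

```text
t 5.82 tcp [ 0.5107 -0.0479  0.0664] yhead -101.81 x [ 0.0062  0.0037 -1.    ] F [ 0.36  0.2  -1.37] M [-0.07 -0.02 -0.  ] j [ 16.5  13.5 -30.6  -0.1 -45.5  61.8] w 0.0008
```

Call:
arm_command(
  plan=[
    {"dx":-1,"dy":0,"dz":0,"wx":0,"wy":-0.07,"wz":0.06},
    {"dx":-1,"dy":0,"dz":0,"wx":0,"wy":0,"wz":0},
    {"dx":-1,"dy":0,"dz":0,"wx":0,"wy":0,"wz":0},
    {"dx":-1,"dy":0,"dz":-0.5,"wx":0,"wy":0,"wz":0},
    {"dx":-0.3,"dy":0.05,"dz":-1,"wx":0,"wy":0,"wz":0},
    {"dx":0,"dy":0.05,"dz":-1,"wx":0,"wy":0,"wz":0},
    {"dx":0,"dy":0,"dz":-0.1,"wx":1,"wy":0,"wz":0},
    {"dx":0,"dy":0,"dz":0,"wx":1,"wy":0,"wz":0},
    {"dx":0,"dy":0,"dz":0,"wx":1,"wy":0,"wz":0},
    {"dx":0,"dy":0,"dz":0,"wx":1,"wy":0,"wz":0},
    {"dx":0,"dy":0,"dz":0,"wx":1,"wy":0,"wz":0},
    {"dx":0,"dy":0,"dz":0,"wx":0,"wy":0,"wz":0},
    {"dx":0,"dy":0,"dz":0,"wx":0,"wy":0,"wz":0},
  ],
  fingers=-1,
)

```text
time_s: 6.9
tcp_pos: [0.567, -0.0605, 0.1561]
eef_rot: [-132.7, 89.5, 11.7]
contact_force: [0.5, 0.2, 0.9]
gripper_width: 0.0814
```

Run:
```python
from h import *
s,R=tool()
p,d=save('wrist','w3.png');np.save('w3.npy',d)
for z in(.114,): print(at_z('wrist',[[278,170]],z))
```

```text
t 6.90 tcp [ 0.567  -0.0605  0.1561] yhead -125.60 x [ 0.0088  0.0018 -1.    ] F [0.49 0.19 0.93] M [0.02 0.05 0.02] j [ 13.6  12.8 -17.6   0.  -59.   40.8] w 0.0814
[[ 0.59763995 -0.08383847  0.114     ]]
```

View pics/w3.png

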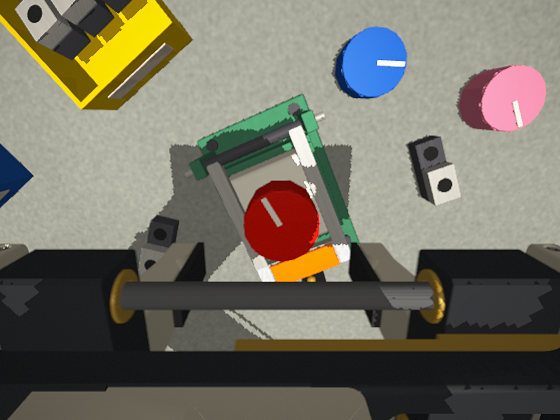

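Run:
```python
from h import *
s,R=tool()
I=cv2.imread('pics/w3.png');D=np.load('w3.npy')
hh=cv2.cvtColor(I,cv2.COLOR_BGR2HSV)
m=(((hh[...,0]<5)|(hh[...,0]>174))&(hh[...,1]>170)).astype('uint8')
for k in cv2.findContours(m,0,2)[0]:
    b=cv2.boundingRect(k)
    if cv2.contourArea(k)>800: 
        hu=cv2.convexHull(k);M=cv2.moments(hu);c=[M['m10']/M['m00'],M['m01']/M['m00']];print(b,c,at_z('wrist',[c],.114),'depth',at_depth('wrist',[c],np.median(D[int(c[1])-3:int(c[1])+3,int(c[0])-3:int(c[0])+3])))
C=I[170:290,220:380];cv2.imwrite('pics/w3c.png',cv2.resize(C,None,fx=5,fy=5,interpolation=cv2.INTER_CUBIC))
for u,v in [(225,190),(305,150),(342,235),(258,264),(305,262)]: print(at_depth('wrist',[[u,v]],D[v,u]).round(4),I[v,u])
```

```text
t 6.95 tcp [ 0.567  -0.0604  0.1561] yhead -125.60 x [ 0.0086  0.0019 -1.    ] F [0.67 0.13 0.1 ] M [-0.    0.03  0.02] j [ 13.6  12.9 -17.6   0.  -59.   40.8] w 0.0846
(244, 181, 75, 80) [281.0708826561445, 221.07301553446374] [[ 0.56528503 -0.06351102  0.114     ]] depth [[ 0.56568411 -0.06378198  0.11534813]]
[[ 0.6041 -0.0332  0.0752]] [106 113 116]
[[ 0.5925 -0.1072  0.0746]] [235 243 246]
[[ 0.5121 -0.092   0.0756]] [110 117 121]
[[ 0.5325 -0.0149  0.0759]] [203 217 222]
[[ 0.5102 -0.0511  0.0776]] [  0 163 253]
```

View pics/w3c.png

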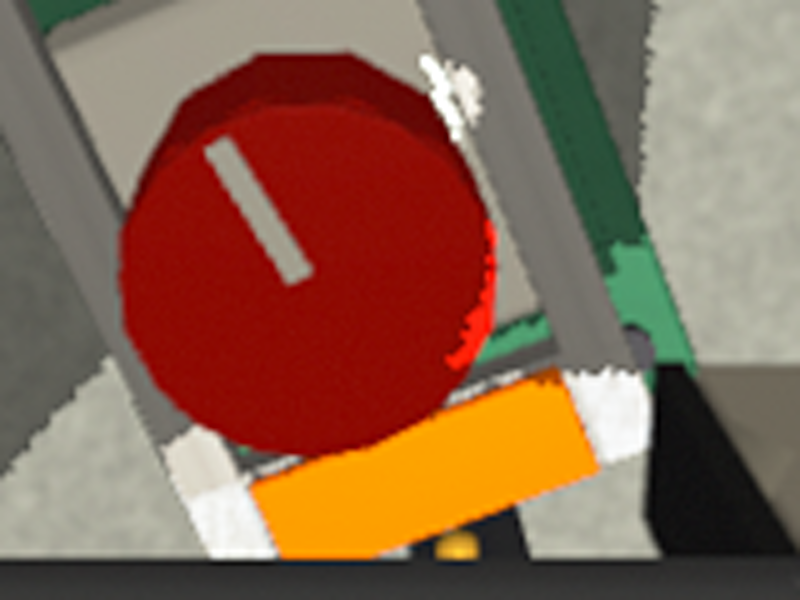

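Run:
```python
from h import *
s,R=tool()
f=lambda p:np.array(p)/5+[219.6,169.6]
c=at_z('wrist',f([[308,278],[220,145],[300,278]]),.114);print(c);d=c[1]-c[2];print(np.degrees(np.arctan2(d[1],d[0])))
e=R.T@(np.array([c[0,0],c[0,1],s['tcp_pos'][2]])-s['tcp_pos']);print('tool shift',e*1000)
# grip: finger centres from image
D=np.load('w3.npy')
# project centre of fingertips line: finger faces left(204,243) right(351,243)
print(at_depth('wrist',[[204,244],[351,244]],[.167,.167]), R.T@(at_depth('wrist',[[204,244],[351,244]],[.167,.167]).mean(0)-s['tcp_pos']))
```

```text
t 6.95 tcp [ 0.567  -0.0604  0.1561] yhead -125.60 x [ 0.0086  0.0019 -1.    ] F [0.67 0.13 0.1 ] M [-0.    0.03  0.02] j [ 13.6  12.9 -17.6   0.  -59.   40.8] w 0.0846
[[ 0.5625796  -0.06170709  0.114     ]
 [ 0.58669126 -0.06320607  0.114     ]
 [ 0.5632693  -0.06073982  0.114     ]]
-6.010893948524283
tool shift [-0.04017865  3.57485536  2.8251534 ]
[[ 0.59721951 -0.03471263  0.1765404 ]
 [ 0.55113104 -0.09906566  0.17609902]] [-0.02016957  0.00090543 -0.00973971]
```

Call:
arm_command(
  plan=[
    {"dx":0.5,"dy":0.15,"dz":0.16,"wx":0.09,"wy":-0.08,"wz":0.08},
    {"dx":0.7,"dy":0,"dz":0,"wx":0,"wy":0,"wz":0},
    {"dx":0.7,"dy":0,"dz":0,"wx":0,"wy":0,"wz":0},
    {"dx":0.7,"dy":0,"dz":0,"wx":0,"wy":0,"wz":0},
    {"dx":0.5,"dy":0,"dz":0,"wx":0,"wy":0,"wz":0},
    {"dx":0,"dy":0,"dz":0,"wx":0,"wy":0,"wz":0},
  ],
  fingers=-1,
)

```text
time_s: 7.45
tcp_pos: [0.5613, -0.0609, 0.0892]
eef_rot: [0.1, 89.9, 144.5]
contact_force: [-0.3, -0.5, -1.0]
gripper_width: 0.0879
```

Run:
```python
from h import *
tool()
save('wrist','w4.png');save('scene','s4.png')
J=cv2.imread('pics/s4.png');cv2.imwrite('pics/s4c.png',cv2.resize(J[150:270,210:350],None,fx=5,fy=5,interpolation=cv2.INTER_CUBIC))
```

```text
t 7.45 tcp [ 0.5613 -0.0609  0.0892] yhead -125.53 x [-1.1e-03  8.0e-04 -1.0e+00] F [-0.31 -0.48 -1.02] M [-0.01  0.1   0.01] j [ 13.6  16.6 -22.4  -0.1 -51.   40.9] w 0.0879
```

View pics/w4.png

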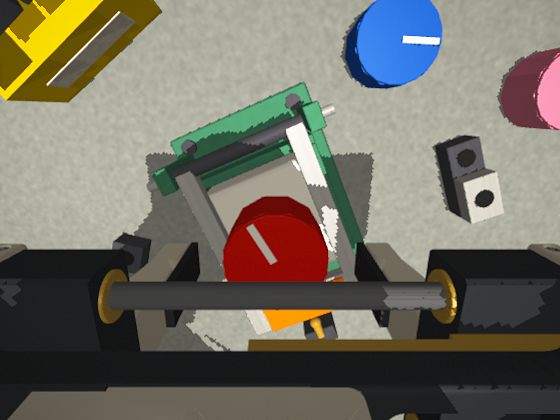

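View pics/s4c.png

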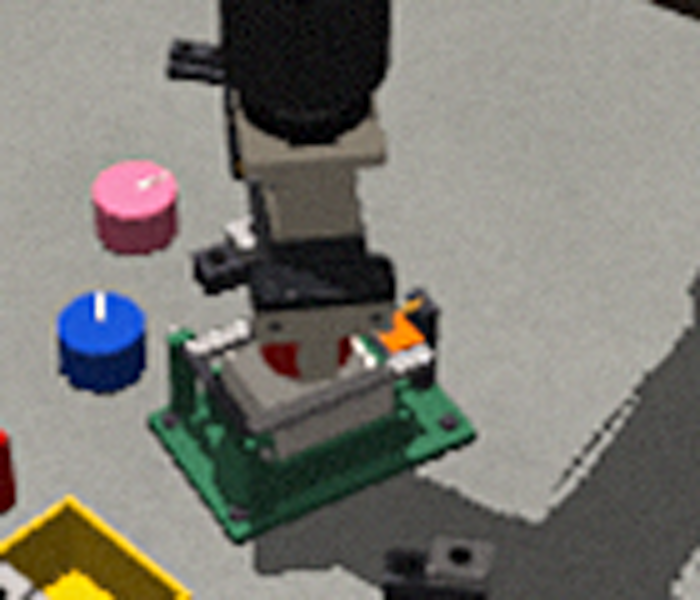

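Run:
```python
from h import *
s,R=tool()
for z in (.078,.09,.1,.105,.11):
  a=s['tcp_pos'].copy();a[2]=z
  q=np.array([a-R[:,1]*.050+R[:,2]*k for k in(-.0095,.0095)]);q2=proj('scene',q);print(z,((q2-[210,150])*5).round(0).tolist())
```

```text
t 7.55 tcp [ 0.5625 -0.0609  0.0912] yhead -125.53 x [ 1.2e-03  7.0e-04 -1.0e+00] F [-0.27  0.25  0.44] M [-0.04 -0.06 -0.04] j [ 13.6  16.5 -22.3  -0.  -51.2  40.9] w 0.0878
0.078 [[298.0, 410.0], [330.0, 407.0]]
0.09 [[298.0, 396.0], [330.0, 393.0]]
0.1 [[298.0, 384.0], [330.0, 381.0]]
0.105 [[298.0, 378.0], [330.0, 376.0]]
0.11 [[298.0, 373.0], [330.0, 370.0]]
```

Call:
arm_command(
  plan=[
    {"dx":0.5,"dy":0,"dz":0,"wx":0.09,"wy":0,"wz":0},
    {"dx":0.4,"dy":0,"dz":0,"wx":0,"wy":0,"wz":0},
    {"dx":0.1,"dy":0,"dz":0,"wx":0,"wy":0,"wz":0},
    {"dx":0,"dy":0,"dz":0,"wx":0,"wy":0,"wz":0},
  ],
)

```text
time_s: 7.88
tcp_pos: [0.5644, -0.0606, 0.0717]
eef_rot: [-131.5, 89.7, 12.6]
contact_force: [0.3, 0.3, -0.1]
gripper_width: 0.088
```

Run:
```python
from h import *
tool()
```

```text
t 7.88 tcp [ 0.5644 -0.0606  0.0717] yhead -125.91 x [ 0.0053  0.0012 -1.    ] F [ 0.35  0.26 -0.09] M [ 0.03  0.01 -0.03] j [ 13.6  17.8 -23.5   0.  -48.4  40.5] w 0.0880
```

Call:
arm_command(
  plan=[
    {"dx":0.03,"dy":0.05,"dz":0.07,"wx":0,"wy":-0.05,"wz":0.03},
    {"dx":0,"dy":0,"dz":0,"wx":0,"wy":0,"wz":0},
    {"dx":0,"dy":0,"dz":0,"wx":0,"wy":0,"wz":0},
    {"dx":0,"dy":0,"dz":0,"wx":0,"wy":0,"wz":0},
    {"dx":0,"dy":0,"dz":0,"wx":0,"wy":0,"wz":0},
    {"dx":0,"dy":0,"dz":0,"wx":0,"wy":0,"wz":0},
    {"dx":0,"dy":0,"dz":0,"wx":0,"wy":0,"wz":0},
    {"dx":0,"dy":0,"dz":0,"wx":0,"wy":0,"wz":0},
  ],
  fingers=1,
  force=45,
)

```text
time_s: 8.55
tcp_pos: [0.5629, -0.0607, 0.072]
eef_rot: [-95.3, 89.9, 48.8]
contact_force: [0.5, -0.1, -1.5]
gripper_width: 0.0557
```

Run:
```python
from h import *
tool()
```

```text
t 8.55 tcp [ 0.5629 -0.0607  0.072 ] yhead -125.90 x [ 0.0015  0.0017 -1.    ] F [ 0.51 -0.08 -1.51] M [-0.09 -0.16  0.01] j [ 13.6  17.8 -23.4  -0.1 -48.7  40.6] w 0.0557
```

Call:
arm_command(
  plan=[
    {"dx":0,"dy":0,"dz":0,"wx":-0.8,"wy":0,"wz":0},
    {"dx":0,"dy":0,"dz":0,"wx":-0.8,"wy":0,"wz":0},
    {"dx":0,"dy":0,"dz":0,"wx":-0.8,"wy":0,"wz":0},
    {"dx":0,"dy":0,"dz":0,"wx":-0.8,"wy":0,"wz":0},
    {"dx":0,"dy":0,"dz":0,"wx":-0.8,"wy":0,"wz":0},
    {"dx":0,"dy":0,"dz":0,"wx":-0.8,"wy":0,"wz":0},
    {"dx":0,"dy":0,"dz":0,"wx":-0.8,"wy":0,"wz":0},
  ],
)

```text
time_s: 9.13
tcp_pos: [0.5632, -0.0607, 0.0732]
eef_rot: [-127.0, 89.8, 43.6]
contact_force: [0.4, -0.3, 0.0]
gripper_width: 0.0558
```

Run:
```python
from h import *
tool()
save('wrist','w5.png')
```

```text
t 9.13 tcp [ 0.5632 -0.0607  0.0732] yhead -99.36 x [ 0.0026  0.0025 -1.    ] F [ 0.43 -0.29  0.04] M [-0.1   0.1  -0.22] j [ 13.6  17.7 -23.4  -0.1 -48.8  67.2] w 0.0558
```

View pics/w5.png

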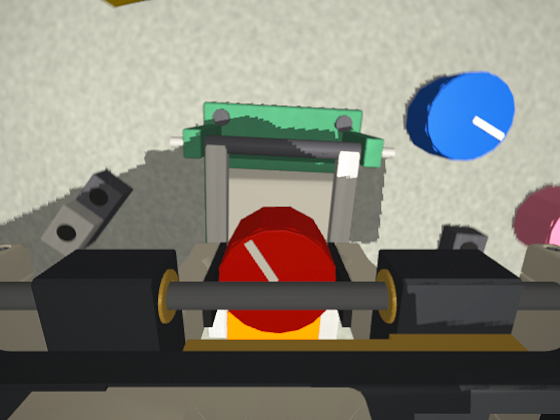

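Call:
arm_command(
  plan=[
    {"dx":0,"dy":0,"dz":0,"wx":-0.8,"wy":0,"wz":0},
    {"dx":0,"dy":0,"dz":0,"wx":-0.8,"wy":0,"wz":0},
    {"dx":0,"dy":0,"dz":0,"wx":-0.8,"wy":0,"wz":0},
    {"dx":0,"dy":0,"dz":0,"wx":-0.8,"wy":0,"wz":0},
    {"dx":0,"dy":0,"dz":0,"wx":-0.8,"wy":0,"wz":0},
    {"dx":0,"dy":0,"dz":0,"wx":-0.8,"wy":0,"wz":0},
    {"dx":0,"dy":0,"dz":0,"wx":-0.8,"wy":0,"wz":0},
    {"dx":0,"dy":0,"dz":0,"wx":-0.8,"wy":0,"wz":0},
    {"dx":0,"dy":0,"dz":0,"wx":-0.8,"wy":0,"wz":0},
    {"dx":0,"dy":0,"dz":0,"wx":-0.8,"wy":0,"wz":0},
    {"dx":0,"dy":0,"dz":0,"wx":0,"wy":0,"wz":0},
  ],
)

```text
time_s: 10.1
tcp_pos: [0.564, -0.0604, 0.0752]
eef_rot: [-177.8, 89.7, 30.6]
contact_force: [0.4, -0.4, -1.0]
gripper_width: 0.0554
```

Run:
```python
from h import *
tool()
save('wrist','w6.png')
```

```text
t 10.10 tcp [ 0.564  -0.0604  0.0752] yhead -61.64 x [ 0.0048  0.0029 -1.    ] F [ 0.36 -0.37 -1.01] M [-0.13 -0.02 -0.02] j [ 1.360e+01  1.750e+01 -2.330e+01 -1.000e-01 -4.890e+01  1.049e+02] w 0.0554
```

View pics/w6.png

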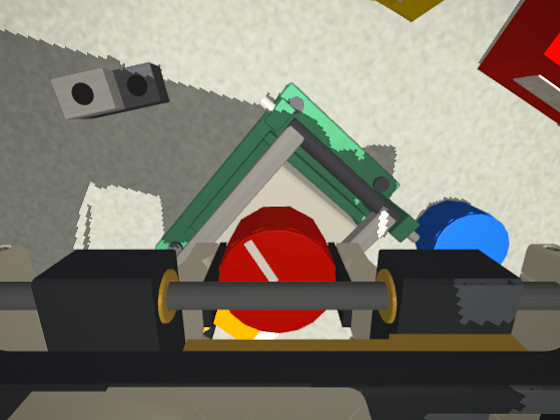

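Call:
arm_command(
  plan=[
    {"dx":-0.25,"dy":0,"dz":0,"wx":0,"wy":0,"wz":0},
    {"dx":-0.25,"dy":0,"dz":0,"wx":0,"wy":0,"wz":0},
  ],
)

```text
time_s: 10.32
tcp_pos: [0.5632, -0.0605, 0.0847]
eef_rot: [-164.7, 89.8, 43.1]
contact_force: [0.2, -0.4, 0.0]
gripper_width: 0.0556
```

Run:
```python
from h import *
tool()
```

```text
t 10.32 tcp [ 0.5632 -0.0605  0.0847] yhead -62.16 x [ 0.0028  0.0026 -1.    ] F [ 0.25 -0.42  0.03] M [-0.07 -0.06 -0.01] j [ 1.360e+01  1.690e+01 -2.270e+01 -1.000e-01 -5.030e+01  1.043e+02] w 0.0556
```

Free, with no resistance. Lifting on to TCP z≈0.118.

Call:
arm_command(
  plan=[
    {"dx":-0.35,"dy":0,"dz":0,"wx":0,"wy":0,"wz":0},
    {"dx":-0.35,"dy":0,"dz":0,"wx":0,"wy":0,"wz":0},
    {"dx":-0.35,"dy":0,"dz":0,"wx":0,"wy":0,"wz":0},
    {"dx":-0.35,"dy":0,"dz":0,"wx":0,"wy":0,"wz":0},
    {"dx":-0.25,"dy":0,"dz":0,"wx":0,"wy":0,"wz":0},
    {"dx":0,"dy":0,"dz":0,"wx":0,"wy":0,"wz":0},
    {"dx":0,"dy":0,"dz":0,"wx":0,"wy":0,"wz":0},
    {"dx":0,"dy":0,"dz":0,"wx":0,"wy":0,"wz":0},
  ],
)

```text
time_s: 10.98
tcp_pos: [0.5646, -0.0604, 0.1248]
eef_rot: [175.7, 89.5, 23.2]
contact_force: [0.1, 0.1, 0.3]
gripper_width: 0.0558
```

Run:
```python
from h import *
s,R=tool()
p,d=save('wrist','w7.png');p2,d2=save('scene','s7.png')
K=lambda n,*a:cv2.imwrite('pics/'+n,*a)
K('s7c.png',cv2.resize(cv2.imread('pics/s7.png')[150:270,210:350],None,fx=5,fy=5,interpolation=cv2.INTER_CUBIC))
np.save('w7.npy',d)
c=s['tcp_pos']
for z in (.103,.113,.123,.133): print(z,((proj('scene',[[c[0],c[1],z]])-[210,150])*5).round())
for n,P in [('hinge L',[60,37,75.5]),('front L',[-30,37,75.5]),('pad',[-55,0,79]),('bar mid',[0,37,75.5]),('barR',[0,-37,75.5])]:
    a=np.radians(-12.3);X=np.array([.562,-.0604,0])+np.array([P[0]*np.cos(a)-P[1]*np.sin(a),P[0]*np.sin(a)+P[1]*np.cos(a),P[2]])/1000
    u,v=proj('wrist',[X])[0].round().astype(int)
    if 0<=u<560 and 0<=v<420: print(n,u,v,X,at_depth('wrist',[[u,v]],d[v,u]).round(4),p[v,u])
m=d[262:275,265:285];print('cap top',at_depth('wrist',[[275,255]],d[255,275]))
```

```text
t 10.98 tcp [ 0.5646 -0.0604  0.1248] yhead -62.43 x [ 0.008   0.0034 -1.    ] F [0.06 0.11 0.3 ] M [-0.15  0.05 -0.05] j [ 1.360e+01  1.440e+01 -2.010e+01 -1.000e-01 -5.510e+01  1.041e+02] w 0.0558
0.103 [[302. 322.]]
0.113 [[302. 310.]]
0.123 [[302. 298.]]
0.133 [[302. 286.]]
hinge L 290 127 [ 0.62850486 -0.03703114  0.0755    ] [[ 0.6284 -0.0371  0.0729]] [110 109 105]
front L 213 220 [ 0.54057076 -0.0178584   0.0755    ] [[ 0.5401 -0.0175  0.0742]] [146 142 134]
pad 231 273 [ 0.50826249 -0.04868333  0.079     ] [[ 0.5581 -0.0387  0.167 ]] [172  12   3]
bar mid 237 191 [ 0.56988212 -0.02424931  0.0755    ] [[ 0.5695 -0.0239  0.0749]] [151 147 138]
barR 312 250 [ 0.55411788 -0.09655069  0.0755    ] [[ 0.586  -0.0672  0.1664]] [176  17   6]
cap top [[ 0.57638585 -0.05273712  0.16786612]]
```

View pics/w7.png

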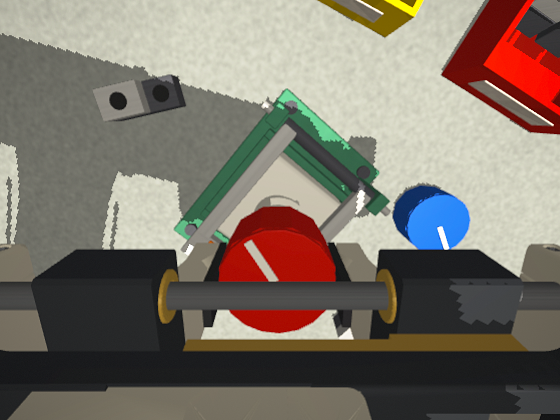

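View pics/s7c.png

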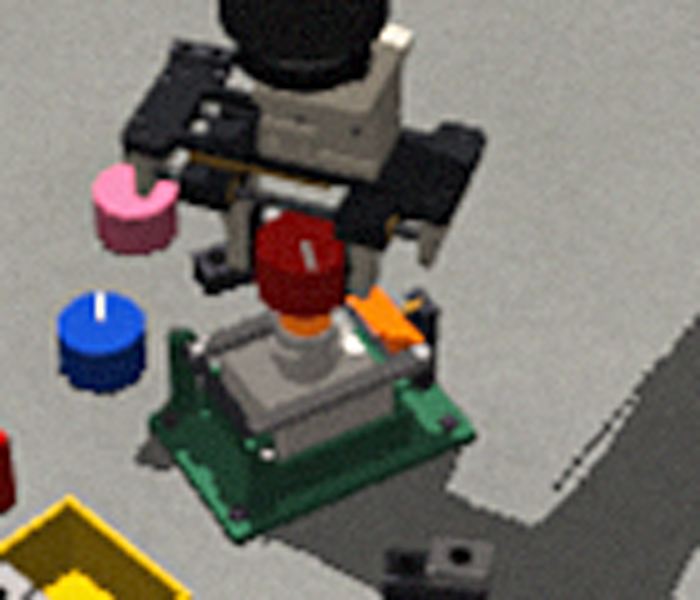

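Call:
arm_command(
  plan=[
    {"dx":0.25,"dy":0,"dz":0.08,"wx":0,"wy":-0.1,"wz":0},
    {"dx":0,"dy":0,"dz":0,"wx":0,"wy":0,"wz":0},
    {"dx":0,"dy":0,"dz":0,"wx":0,"wy":0,"wz":0},
    {"dx":0,"dy":0,"dz":0,"wx":0,"wy":0,"wz":0},
  ],
)

```text
time_s: 11.42
tcp_pos: [0.5619, -0.0613, 0.1173]
eef_rot: [-7.7, 89.8, -160.2]
contact_force: [0.5, 1.0, -0.4]
gripper_width: 0.0557
```

Run:
```python
from h import *
s,R=tool()
p,d=save('wrist','w8.png')
print('cap top',at_depth('wrist',[[275,255],[240,290]],[d[255,275],d[290-12,240]]))
tool(); print(r.get_state()['qd'].round(2))
p,d=save('top','t8.png')
A=cv2.imread('pics/top0.png');B=cv2.imread('pics/t8.png')
cv2.imwrite('pics/cmp.png',np.hstack([A[100:380,150:],B[100:380,150:]])[:, :820][:, :800])
```

```text
t 11.42 tcp [ 0.5619 -0.0613  0.1173] yhead -62.44 x [-0.0035 -0.0013 -1.    ] F [ 0.45  0.95 -0.44] M [-0.03 -0.03 -0.  ] j [ 13.6  14.9 -20.5   0.  -54.8 103.9] w 0.0557
cap top [[ 0.57426817 -0.05354123  0.16027249]
 [ 0.55079466 -0.04694207  0.16156508]]
t 11.47 tcp [ 0.5619 -0.0613  0.1173] yhead -62.44 x [-0.0034 -0.0013 -1.    ] F [ 0.6  -0.35 -0.29] M [-0.06 -0.02  0.  ] j [ 13.6  14.9 -20.5   0.  -54.8 103.9] w 0.0559
[-0.08 -0.29  0.09 -0.04 -0.02  0.11]
```

View pics/cmp.png

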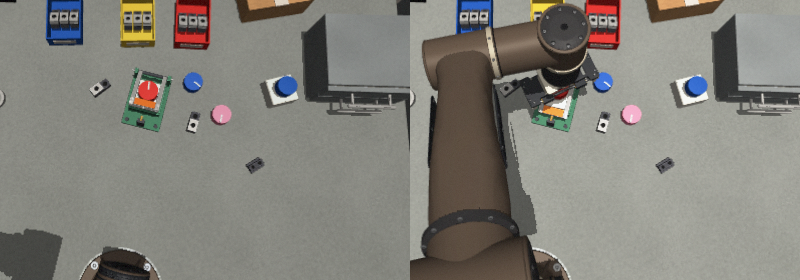

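Run:
```python
from h import *
print(r.close_job()); tool()
```

```text
the job is handed in; nothing more can be done
None
the job is handed in; nothing more can be done
```

I pressed the strap down until it latched, turned the red cap about 64° anticlockwise, lifted it straight up, and handed the job in at about 11.5 s, still gripping it. No verdict is reported on hand-in.

**Last checks**
- **Cap:** it is gripped at 55.7 mm opening and upright within about 0.004 rad. The gripper is within about 2 mm of the jar's axis. The cap's top is at z ≈ 0.160, so its rim is about 20 mm above the mouth. Its yaw from the jar is about 1.23 rad, inside the clear range.
- **Strap:** its bars read z ≈ 0.073–0.075 m from end to end just before the last 7 mm lowering, which fits shut and latched.
- **Jar and bench:** the cap came off with no measurable pull, and the pictures show the jar seated. The bystanders visible in the top picture (both chuck jaws, the spare jar and the T-nut) look unmoved. The brush and gauge ring were not checked.

**What disagreed or went badly**
- **Fingertip position:** the pad contact, the wrist depth and the scene camera all put the fingertips about 15 mm behind the reported TCP, not 11 mm ahead as stated. I used the measured value.
- **Press force:** the press hit the solid stop with about 92 N up and 98 N in total. That is under the 120 N wrist limit, but harder than I intended. Only the fingertips appeared to be touching, and I backed off at once.

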